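Pass the hanging jar round the dispensary rail

ROBOT

A 6-joint arm with a two-finger parallel gripper is mounted at the origin on the work surface. World frame = base frame: x ahead of the robot, y to its left, z up, the work surface at z = 0. Lengths are in m, angles in rad, forces in N, time in s.
With the tool pointing down it reaches from about 0.35 to 0.875 m from the base axis. Payload 4.2 kg.
Tool frame: the origin (TCP) lies midway between the tips of the shut fingers; the grasp point (between the pads) lies 19 mm behind it; z points along the fingers, y is the line along which they close (so a half turn about z gives the same grasp; the last joint's range is limited). The gripper opens to 85 mm and grips with 20 to 120 N. Pads are 22 mm wide; open, the fingers measure 114 mm over their backs; the gripper's body (76 mm by 85 mm) begins 54 mm behind the grasp point. The pads swing forward as they close: fully open they stand 13 mm farther back than shut.
Start: joints at [1.422, 0.385, 0.008, 0, -1.194, -0.259], TCP at [0.248, 0.574, 0.2] pointing down, gripper open.
Joint ranges: [-3.14, 3.14], [-1.21, 2.06], [-1.07, 1.41], [-3.16, 2.05], [-2.99, -0.16], [-3.1, 3.1]. Speed limits (rad/s): [2.79, 2.79, 3.14, 3.14, 3.14, 3.14].

INTERFACE

Orientations are given as a unit quaternion [x, y, z, w].
In Python, from workcell import observe, camera, close_job gives the robot as it stands.
- The arm moves only by the tool apply_moves, never from a script. Its argument "moves" is a list of rows, each a list of 7 numbers: the turn, a rotation vector about the tool's x, y, z each as a share of 90 degrees, from -1 to 1, then the shift along the tool's x, y, z each as a share of 0.025 m, from -1 to 1, then the opening, from -1 (shut) to 1 (fully open). In form: [[wx, wy, wz, dx, dy, dz, fingers], ...]. A call has 1 to 10 rows; each row shifts and turns the commanded pose from where the row before left it, along the tool's axes as they then stand; what a row does not reach is not made up. A row lasts 1/10 s, in which the tool goes at most 50 mm and 8.59 degrees, less where a joint would pass 70% of its speed; a pose out of reach is approached as far as the arm can. A call with a number of a shift or a turn outside -1 to 1 is refused whole. A call with a gripper value outside its range is refused whole. The fingers move at their own pace and stop on an object; the grip force is fixed at half the most. Time passes only in rows, so rows that do not move let the fingers close. It gives the time, the measured TCP pose, the force, the opening and the grip force at its end, in the units of the state.
- observe(): the state, without advancing time (a new reading comes with each control period).
- camera(name): name is "scene" or "top" or "wrist"; returns a dict with "image" (420x560x3 uint8, blue, green, red), "intrinsics" (3x3 intrinsics, pixels), "R" (3x3) and "t" (3): a world point X has camera coordinates R X + t. Camera axes: x right, y down, z forward; pixel columns grow to the right and rows downward; lengths in m; the calibration is good to about 2 mm. A picture is of the moment at which its call begins. There is no depth.
- close_job(): hands the job in; it is judged then, once.
The state is a dict: "time_s": time; "joint_pos": joint angles; "qd": joint speeds; "joint_efforts": joint torques, N m; "ee_pos": TCP position; "tool_rot": TCP orientation; "wrist_force": force on the tool from outside, world axes, zero at the start; "torque": the same for the moment, N m; "opening": finger opening in m; "grasp_force": force on a finger pad.
Only numpy, scipy, OpenCV 4.12 (cv2) and the standard library are available. Lean on these libraries where they do the work, as an engineer would, in place of code of your own. Each camera call takes 0.05 s, during which the arm holds its last target. There are 200 camera calls.

TASK

Slide the hanging amber jar along the bent rail, round its first corner, to the check mark between the two orange bands on the cross run, and let go so that it hangs free and still there for a second. Then take it again and slide it round the other corner right up to the green end stop, and let it hang there. Keep the jar upright throughout and leave the mortar, the syrup bottle and the blue tray where they are.

Things in the scene. Friction and masses are not known exactly. Their poses are not given: they have to be found in the camera images.
- rail: Fixed U-shaped rail: level steel rod 10 mm thick, axis 180 mm above the table, on two posts at the robot's side. Origin on the table; x from posts to cross run, z up. Rod in this frame (mm): start leg y=120, x -100 to 20; quarter bend radius 50 about (20,70); cross run x=70, y 70 to -70; quarter bend radius 50 about (20,-70); finish leg y=-120, x 20 to -100. Clear above but for the stops.
- hanger: Hanger on the rail, ~0.25 kg: brass ring (hole 32, outside 56, bar 12 mm), above it an orange grip block 26 x 26 mm, 40 to 85 mm above the origin, gripped across either pair of faces; below it an amber jar 50 mm wide, down to -105 mm. Origin: ring centre; x: ring's axis, along the rod; z up. Hanging free, origin is 11 mm below the rod's axis. Bottom heavy. Must turn with the rod at the bends.
- rail_start (a point): point on the rod's axis at the face of the black stop that ends the start leg, where the hanger starts out (0 to 100 mm from this stop); axes as the rail's. Both stops are discs 48 mm across, 12 mm thick, faces at x = -100 mm in the rail's frame; the posts (16 mm thick) are at x = -145 mm on a dark wooden foot 60 x 320 mm, 24 mm high
- rail_mid (a point): the check mark: point on the rod's axis at the middle of the cross run, half-way between two orange bands 80 mm apart; axes as the rail's
- rail_stop (a point): point on the rod's axis at the face of the green end stop, on the finish leg; axes as the rail's, so the hanger comes to it from +x. With the ring touching the stop squarely the hanger's origin is 6 mm from it along x
- mortar: white mortar with its pestle, bowl 132 mm across and 70 mm high, pestle to about 100 mm, origin under its centre; stands left of the rail; to be left alone
- syrup: amber syrup bottle 60 mm across and 130 mm high, origin under its centre; stands right of the rail; to be left alone
- tray: blue counting tray 130 x 100 x 18 mm on the table between the legs of the rail, origin under its centre; to be left alone; the hanging jar's bottom passes 64 mm above the table

How it is judged:
By the outcome, as a careful person would: the job done as asked, in the order asked, and still so for the second after the job is handed in, with the robot touching nothing.
It also fails if it takes over 58 s, if anything falls off the work surface, if the arm or the gripper's body presses on something with over 40 N, if the wrist force passes 120 N, or if a joint passes its speed limit or range.

## Working session

There is one attempt and no reset: what is moved stays moved. The work goes in short steps, Python scripts to look and compute and a tool call to move; the robot and the scene stay as the last step left them, time stands still between calls to the robot, and variables do not carry over. Pictures are saved under pics/ and viewed, at most 13 in all, crops included, and the job is handed in when it is done.

Besides the shell and the picture viewer there is one more tool, called after "Call:" as name([rows], argument=value, ...), one row to a line, values as JSON. apply_moves: Moves the arm, as the interface text tells. Its arguments: {"type":"object","properties":{"moves":{"type":"array","items":{"type":"array","items":{"type":"number","minimum":-1,"maximum":1}}}},"required":["moves"]}

```bash
mkdir -p pics
python3 - <<'E'
from workcell import observe,camera
import cv2,pickle
s=observe();print({k:s[k] for k in('time_s','ee_pos','tool_rot','opening','wrist_force')})
d={n:camera(n) for n in('top','scene')}
pickle.dump(d,open('c0.pkl','wb'))
for n in d: cv2.imwrite(f'pics/{n}0.png',d[n]['image']);print(n,d[n]['intrinsics'],d[n]['R'],d[n]['t'])
E
```

```text
{'time_s': 0.0, 'ee_pos': array([0.24759546, 0.57314662, 0.19919709]), 'tool_rot': array([ 9.79258767e-01, -2.02610522e-01, -1.82488637e-04,  1.10033626e-03]), 'opening': 0.08531562738786533, 'wrist_force': array([-0.54161816, -0.91490343,  0.34577852])}
top [[425.76426535   0.         275.16408562]
 [  0.         425.76426535 216.12669487]
 [  0.           0.           1.        ]] [[ 0.02735157 -0.99926172  0.0269797 ]
 [-0.99342122 -0.03017438 -0.11047078]
 [ 0.11120332 -0.02378066 -0.99351311]] [0.01844398 0.62141273 1.10090433]
scene [[471.65933901   0.         283.6913376 ]
 [  0.         471.65933901 218.55779578]
 [  0.           0.           1.        ]] [[ 0.57401319  0.81875464 -0.01223486]
 [ 0.56548893 -0.40717136 -0.71724037]
 [-0.59222557  0.40478675 -0.69671842]] [-0.40028375 -0.21175825  1.29815104]
```

View pics/top0.png

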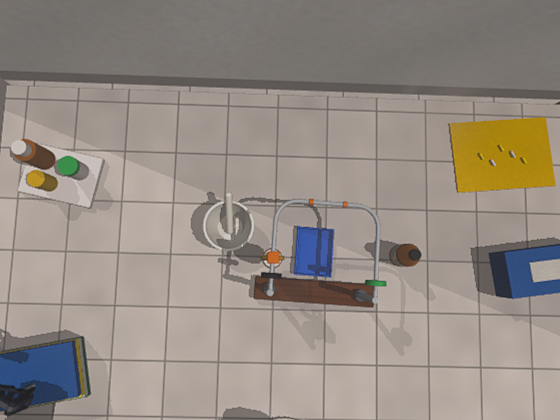

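View pics/scene0.png

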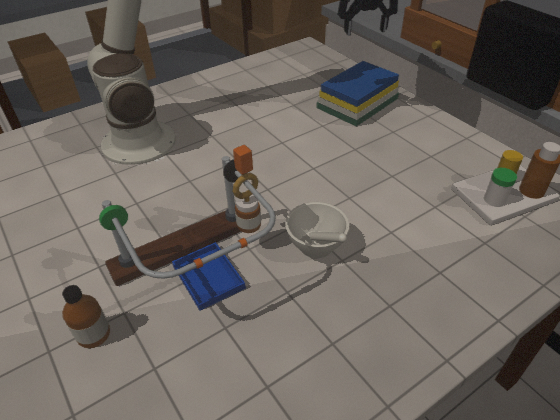

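The top view shows the hanger block at (273,258), bands at (311,202) and (346,205), the green stop at (375,283) and the black stop at about (271,276). Next I'll measure these.

```bash
cat > h.py <<'E'
import numpy as np,cv2
def ray(c,uv):
    d=np.linalg.inv(c['intrinsics'])@[uv[0],uv[1],1.]; return -c['R'].T@c['t'], c['R'].T@d
def onz(c,uv,z):
    o,d=ray(c,uv); return o+d*(z-o[2])/d[2]
def tri(c1,p1,c2,p2):
    A=[];b=[]
    for c,p in((c1,p1),(c2,p2)):
        o,d=ray(c,p);d/=np.linalg.norm(d);M=np.eye(3)-np.outer(d,d);A.append(M);b.append(M@o)
    return np.linalg.lstsq(np.vstack(A),np.hstack(b),rcond=None)[0]
def proj(c,X):
    q=c['intrinsics']@(c['R']@np.asarray(X)+c['t']);return q[:2]/q[2]
def blobs(c,lo,hi,amin=6):
    h=cv2.cvtColor(c['image'],cv2.COLOR_BGR2HSV);m=cv2.inRange(h,np.array(lo),np.array(hi))
    n,_,s,ce=cv2.connectedComponentsWithStats(m)
    return [(int(s[i,4]),ce[i].round(2).tolist(),s[i,:4].tolist()) for i in range(1,n) if s[i,4]>=amin]
E
python3 - <<'E'
from h import *;import pickle
d=pickle.load(open('c0.pkl','rb'))
for n in d:
    print(n,'or',blobs(d[n],(5,170,120),(16,255,255)));print('gr',blobs(d[n],(50,120,40),(80,255,255)))
t=d['top'];im=cv2.resize(t['image'][180:320,190:430],None,fx=3.3,fy=3.3,interpolation=cv2.INTER_CUBIC);cv2.imwrite('pics/crop.png',im)
# profiles across the legs / cross run
g=cv2.cvtColor(t['image'],cv2.COLOR_BGR2GRAY)
for r in (235,245,265): print(r,g[r,262:286].tolist(),g[r,368:390].tolist())
for c in (300,320,335,355): print(c,g[194:214,c].tolist())
E
```

```text
top or [(20, [310.8, 201.45], [309, 199, 4, 6]), (13, [344.92, 203.69], [344, 202, 3, 5]), (124, [273.15, 256.98], [268, 252, 12, 11])]
gr [(295, [67.44, 165.15], [58, 156, 20, 19]), (84, [376.38, 282.76], [366, 280, 20, 6])]
scene or [(107, [241.63, 150.15], [234, 145, 17, 11]), (30, [242.73, 241.07], [239, 238, 8, 7]), (30, [198.0, 261.5], [195, 259, 7, 6])]
gr [(340, [504.09, 176.49], [492, 168, 25, 19]), (82, [107.24, 210.5], [100, 206, 19, 15])]
235 [148, 148, 148, 151, 161, 164, 162, 163, 165, 152, 115, 137, 164, 161, 143, 166, 164, 163, 163, 163, 163, 163, 163, 163] [157, 157, 156, 155, 156, 157, 160, 141, 95, 141, 165, 158, 147, 157, 155, 157, 155, 155, 156, 156, 156, 156]
245 [148, 148, 149, 148, 146, 147, 147, 154, 161, 128, 121, 164, 168, 135, 148, 166, 164, 164, 163, 163, 163, 162, 162, 163] [103, 102, 102, 102, 102, 103, 97, 89, 120, 160, 172, 134, 93, 100, 101, 102, 101, 101, 101, 100, 99, 99]
265 [158, 161, 140, 80, 112, 160, 181, 171, 111, 147, 170, 155, 158, 192, 173, 149, 112, 126, 169, 165, 164, 162, 161, 163] [159, 163, 163, 158, 150, 148, 102, 113, 157, 172, 156, 173, 170, 171, 172, 172, 173, 170, 160, 161, 160, 157]
300 [156, 155, 156, 158, 144, 129, 159, 161, 125, 90, 124, 149, 111, 128, 152, 150, 149, 148, 149, 149]
320 [158, 157, 157, 157, 156, 158, 151, 145, 160, 147, 123, 140, 136, 113, 139, 149, 147, 148, 150, 153]
335 [160, 160, 159, 160, 160, 160, 161, 149, 137, 158, 153, 123, 116, 116, 133, 160, 157, 156, 156, 156]
355 [158, 157, 157, 157, 156, 156, 157, 159, 151, 137, 150, 157, 137, 114, 122, 149, 159, 158, 156, 156]
```

View pics/crop.png

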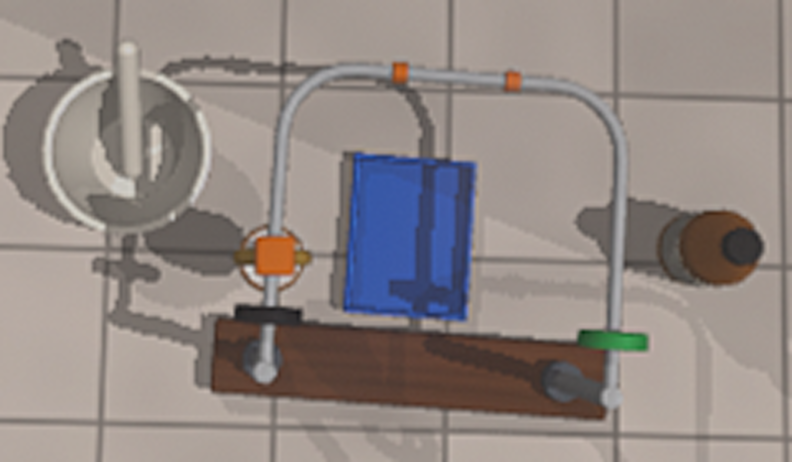

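Crop: the left leg runs from crop pixel (280,140) to (265,371), the right leg from (621,160) to (611,398). The bands are at (400,73) and (513,81), and the block is at (275,256). Now a least-squares fit of the planar rail pose, plus the block position from two views.

```bash
cat >> h.py <<'E'
RX=None
E
python3 - <<'E'
from h import *;import pickle
from scipy.optimize import least_squares
d=pickle.load(open('c0.pkl','rb'));t,s=d['top'],d['scene']
print('bands tri',tri(t,(310.8,201.45),s,(242.73,241.07)),tri(t,(344.92,203.69),s,(198,261.5)))
print('green tri',tri(t,(376.38,282.76),s,(107.24,210.5)))
cr=lambda x,y:(190+(x+.5)/3.3-.5,180+(y+.5)/3.3-.5)
P=lambda uv,z=.18:onz(t,uv,z)[:2]
b1,b2=P(cr(400,72.5)),P(cr(513,81)); l=[P(cr(280,150)),P(cr(275,205)),P(cr(265,371)),P((274.6,235))]
r=[P(cr(621,165)),P(cr(614,320)),P(cr(611,398)),P((378,235))]
def inv(p,q): c,n=np.cos(p[2]),np.sin(p[2]);return np.array([[c,n],[-n,c]])@(q-p[:2])
def f(p):
    o=list(inv(p,b1)-[.07,.04])+list(inv(p,b2)-[.07,-.04])
    o+=[inv(p,q)[1]-.12 for q in l]+[inv(p,q)[1]+.12 for q in r]
    return np.array(o)
R=least_squares(f,[.5,-.1,0]);p=R.x
print('pose',p,'res mm',(R.fun*1e3).round(1))
print('ends',inv(p,l[2]),inv(p,r[2]),'green',inv(p,P((376.38,282.76),.2)))
W=lambda x,y:p[:2]+np.array([[np.cos(p[2]),-np.sin(p[2])],[np.sin(p[2]),np.cos(p[2])]])@[x,y]
for z in(.254,):
  q=P((273.15,256.98),z);print('block',q,inv(p,q))
# two views of block: image shows top face in both
print(tri(t,(273.15,256.98),s,(243,150)))
for n,(x,y) in dict(start=(-.1,.12),c1=(.02,.12),a=(.07,.07),mid=(.07,0),b=(.07,-.07),c2=(.02,-.12),stop=(-.1,-.12),stopgoal=(-.094,-.12)).items(): print(n,W(x,y).round(4),proj(s,[*W(x,y),.18]).round(1),proj(t,[*W(x,y),.18]).round(1))
E
```

```text
bands tri [ 0.64140302 -0.04135282  0.18229036] [ 0.63834395 -0.12155262  0.18260463]
green tri [ 0.45701535 -0.19564673  0.19547907]
pose [ 0.56919654 -0.07949895 -0.04504442] res mm [-0.   0.1  0.  -0.3  0.8  1.5  0.1 -1.1  0.1  0.  -0.4 -0.9]
ends [-0.14462362  0.12006188] [-0.14611025 -0.12035168] green [-0.10581785 -0.11682689]
block [0.50863724 0.04351774] [-0.06603722  0.12016498]
[0.5094956  0.04491686 0.25098952]
start [0.4747 0.0449] [235.3 171.5] [271.4 272.4]
c1 [0.5946 0.0395] [267.4 206.9] [275.2 220.3]
a [ 0.6423 -0.0127] [257.2 235. ] [298.1 200.6]
mid [ 0.6391 -0.0827] [219.7 252.2] [327.9 202.9]
b [ 0.636  -0.1526] [179.4 270.5] [357.7 205.2]
c2 [ 0.5838 -0.2003] [137.4 263.3] [377.9 228. ]
stop [ 0.4639 -0.1949] [113.4 219. ] [375.6 279.9]
stopgoal [ 0.4699 -0.1951] [114.5 221.1] [375.7 277.3]
```

Rail pose is (0.5692, -0.0795, yaw -0.045), with residuals of about 1 mm. The hanger sits 34 mm from the black stop and its block is at (0.509, 0.044). I'll start by raising the tool, lining it up and travelling over.

Call:
apply_moves([
  [0,0,-0.058,0,0,-0.9,1],
  [0,0,-0.058,0,0,-0.9,1],
  [0,0,-0.058,0,0,-0.9,1],
  [0,0,-0.057,0,0,-0.9,1],
  [0,0,0,0.518,0.94,0,1],
  [0,0,0,0.518,0.94,0,1],
  [0,0,0,0.518,0.94,0,1],
  [0,0,0,0.518,0.94,0,1],
  [0,0,0,0.518,0.94,0,1],
  [0,0,0,0.518,0.94,0,1],
])

```text
time_s: 1.1
ee_pos: [0.3193, 0.4281, 0.2898]
tool_rot: [1.0, -0.022, -0.0, 0.0]
wrist_force: [-0.6, 0.5, 0.2]
opening: 0.0855
grasp_force: 0.0
```

Call:
apply_moves([
  [0,0,0,0.518,0.94,0,1],
  [0,0,0,0.518,0.94,0,1],
  [0,0,0,0.518,0.94,0,1],
  [0,0,0,0.518,0.94,0,1],
  [0,0,0,0.518,0.94,0,1],
  [0,0,0,0.518,0.94,0,1],
  [0,0,0,0.518,0.94,0,1],
  [0,0,0,0.518,0.94,0,1],
  [0,0,0,0.518,0.94,0,1],
  [0,0,0,0.518,0.94,0,1],
])

```text
time_s: 2.1
ee_pos: [0.438, 0.1876, 0.29]
tool_rot: [1.0, -0.022, -0.0, 0.0]
wrist_force: [1.2, 1.1, 0.3]
opening: 0.085
grasp_force: 0.0
```

Call:
apply_moves([
  [0,0,0,0.518,0.94,0,1],
  [0,0,0,0.518,0.94,0,1],
  [0,0,0,0.518,0.94,0,1],
  [0,0,0,0.518,0.94,0,1],
  [0,0,0,0.518,0.94,0,1],
  [0,0,0,0.518,0.94,0,1],
  [0,0,0,0,0,0,1],
  [0,0,0,0,0,0,1],
  [0,0,0,0,0,0,1],
])

```text
time_s: 3.0
ee_pos: [0.5089, 0.0449, 0.2901]
tool_rot: [1.0, -0.022, -0.0, -0.0]
wrist_force: [0.1, -0.3, 0.4]
opening: 0.0854
grasp_force: 0.0
```

Call:
apply_moves([
  [0,0,0,0,0.05,0.6,1],
  [0,0,0,0,0,0.7,1],
  [0,0,0,0,0,0.7,1],
  [0,0,0,0,0,0.7,1],
  [0,0,0,0,0,0.4,1],
  [0,0,0,0,0,0,1],
  [0,0,0,0,0,0,1],
])

```text
time_s: 3.7
ee_pos: [0.5095, 0.0436, 0.2135]
tool_rot: [1.0, -0.022, 0.001, 0.0]
wrist_force: [0.4, 0.7, 0.2]
opening: 0.085
grasp_force: 0.0
```

Run:
```python
from workcell import observe,camera
import cv2,numpy as np
s=observe();print(s['ee_pos'],s['wrist_force'])
a=camera('scene')['image'][90:300,130:330];b=camera('wrist')['image']
cv2.imwrite('pics/p1.png',np.hstack([cv2.resize(a,(400,420)),b[:,80:480]]))
```

```text
[0.50950717 0.04363367 0.21347121] [0.44486905 0.7025929  0.17625891]
```

View pics/p1.png

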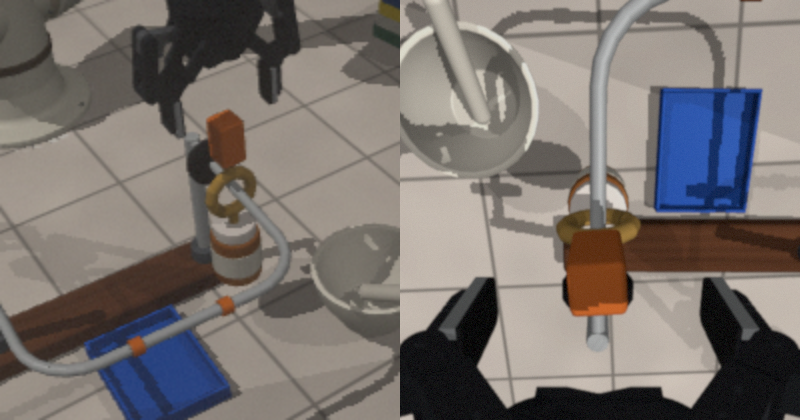

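The picture shows the fingers either side of the block, but the left half suggests their tips, at about (180,130) and (268,100), sit a little high or far back. I'll check by projection.

Run:
```python
from h import *;import pickle
from workcell import camera,observe
d=pickle.load(open('c0.pkl','rb'));s=camera('scene');t=camera('top');w=camera('wrist')
cv2.imwrite('pics/t2.png',cv2.resize(t['image'][210:310,220:330],None,fx=5,fy=5))
print(blobs(s,(4,150,60),(18,255,255)),blobs(t,(4,150,60),(18,255,255)))
print([b for b in blobs(w,(4,150,60),(18,255,255)) if b[0]>200])
for X in([.5095,.0436,.2135],[.5095,.0436,.2265],[.509,.0435,.2315],[.509,.0435,.254],[.509,.0435,.209]):
  f=lambda v:((proj(s,v)-[130,90])*2).round();print(X,f(X),proj(w,X).round()-[80,0])
for dy in(-.05,.05): print('tip',f([.5095,.0436+dy,.2265]))
```

```text
[(10, [470.9, 31.9], [469, 30, 5, 5]), (10, [461.1, 37.7], [459, 35, 5, 6]), (311, [244.14, 157.74], [234, 145, 19, 29]), (530, [540.45, 174.12], [523, 149, 37, 49]), (17, [235.53, 161.71], [234, 157, 5, 11]), (7, [244.14, 213.43], [242, 213, 5, 2]), (45, [242.84, 242.11], [239, 238, 8, 10]), (49, [198.12, 262.53], [194, 258, 9, 10]), (231, [72.29, 313.92], [64, 304, 21, 21]), (8, [81.25, 306.25], [80, 304, 4, 5]), (9, [86.33, 315.56], [85, 313, 3, 6])] [(122, [27.54, 151.32], [14, 139, 22, 22]), (24, [310.5, 201.5], [309, 199, 4, 6]), (16, [344.88, 204.12], [343, 202, 4, 5]), (8, [414.75, 262.25], [412, 261, 6, 4])]
[(8337, [318.22, 263.2], [245, 222, 239, 94]), (308, [445.05, 228.72], [410, 224, 62, 15]), (339, [511.62, 234.42], [488, 224, 40, 30])]
[0.5095, 0.0436, 0.2135] [226. 154.] [199. 252.]
[0.5095, 0.0436, 0.2265] [225. 143.] [198. 262.]
[0.509, 0.0435, 0.2315] [224. 138.] [199. 268.]
[0.509, 0.0435, 0.254] [222. 118.] [199. 291.]
[0.509, 0.0435, 0.209] [226. 158.] [199. 250.]
tip [177. 163.]
tip [271. 123.]
```

View pics/t2.png

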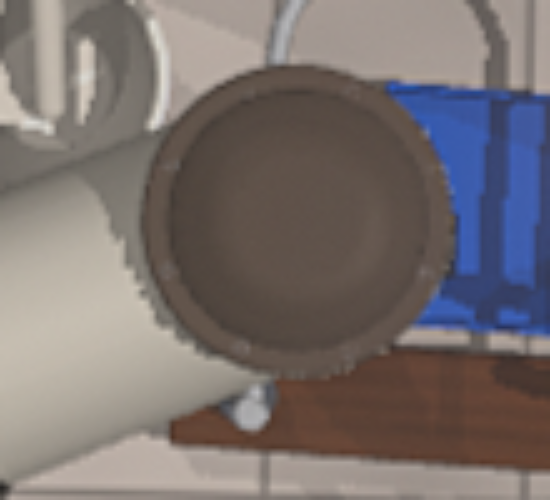

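The block projects where expected, and the open pads stand about 13 mm farther back by design. Closing now.

Call:
apply_moves([
  [0,0,0,0,0,0.06,-1],
  [0,0,0,0,0,0,-1],
  [0,0,0,0,0,0,-1],
  [0,0,0,0,0,0,-1],
  [0,0,0,0,0,0,-1],
  [0,0,0,0,0,0,-1],
  [0,0,0,0,0,0,-1],
  [0,0,0,0,0,0,-1],
])

```text
time_s: 4.75
ee_pos: [0.5095, 0.0433, 0.2116]
tool_rot: [1.0, -0.022, 0.0, -0.0]
wrist_force: [-0.0, 0.9, 2.6]
opening: 0.0243
grasp_force: 60.8
```

Call:
apply_moves([
  [0,0,0,0,0,-0.1,-1],
  [0,0,0,0,0,-0.1,-1],
  [0,0,0,0.2,0,0,-1],
  [0,0,0,0.3,0,0,-1],
  [0,0,0,0.4,0,0,-1],
  [0,0,0,0.4,0,0,-1],
  [0,0,0,0.4,0,0,-1],
  [0,0,0,0.4,0,0,-1],
])

```text
time_s: 5.55
ee_pos: [0.5627, 0.0408, 0.216]
tool_rot: [1.0, -0.023, -0.0, 0.0]
wrist_force: [-0.3, -0.0, -2.2]
opening: 0.0243
grasp_force: 60.3
```

Call:
apply_moves([
  [0,0,0,0.4,0,0,-1],
  [0,0,0,0.4,0,0,-1],
  [0,0,0,0.3,0,0,-1],
  [0,0,0,0.24,0,0,-1],
  [0,0,0.0833,0.261,0.017,0,-1],
  [0,0,0.0833,0.261,0.017,0,-1],
  [0,0,0.0833,0.261,0.017,0,-1],
  [0,0,0.0833,0.261,0.017,0,-1],
  [0,0,0,0,0,0,-1],
])

```text
time_s: 6.45
ee_pos: [0.6203, 0.0313, 0.2161]
tool_rot: [0.96, -0.28, -0.0, 0.0]
wrist_force: [-0.5, -0.1, -3.0]
opening: 0.0245
grasp_force: 60.3
```

```bash
cat >> h.py <<'E'
from scipy.spatial.transform import Rotation as Ro
P0=np.array([.5692,-.0795,-.045])
def rail():
    from workcell import observe
    s=observe();c,n=np.cos(P0[2]),np.sin(P0[2])
    q=np.array([[c,n],[-n,c]])@(s['ee_pos'][:2]-P0[:2])
    M=Ro.from_quat(s['tool_rot']).as_matrix()
    print('t',s['time_s'],'rail mm',(q*1e3).round(1),'z',round(s['ee_pos'][2],4),'yaw rel deg',round(np.degrees(np.arctan2(M[1,0],M[0,0])-P0[2]),2),'tilt',np.degrees(np.arccos(-M[2,2])).round(2),'F',s['wrist_force'].round(1),'q',s['joint_pos'].round(2),s['opening'])
E
python3 -c "
from h import *;rail()"
```

```text
t 6.45 rail mm [ 46.1 113. ] z 0.2161 yaw rel deg -30.0 tilt 0.01 F [-0.5 -0.1 -3. ] q [ 0.31  0.37  0.02  0.   -1.23  0.69] 0.02445837028325273
```

Call:
apply_moves([
  [0,0,0.0833,0.261,0.017,0,-1],
  [0,0,0.0833,0.261,0.017,0,-1],
  [0,0,0.0833,0.261,0.017,0,-1],
  [0,0,0.0833,0.261,0.017,0,-1],
  [0,0,0.0833,0.261,0.017,0,-1],
  [0,0,0.0833,0.261,0.017,0,-1],
  [0,0,0.0833,0.261,0.017,0,-1],
  [0,0,0.0833,0.261,0.017,0,-1],
  [0,0,0,0,0,0,-1],
])

```text
time_s: 7.35
ee_pos: [0.6425, -0.0133, 0.2163]
tool_rot: [-0.692, 0.722, 0.0, -0.0]
wrist_force: [-0.1, -0.2, -1.9]
opening: 0.024
grasp_force: 60.3
```

```bash
python3 -c "
from h import *;rail()"
```

```text
t 7.35 rail mm [70.3 69.4] z 0.2163 yaw rel deg -89.85 tilt 0.02 F [-0.1 -0.2 -1.9] q [ 0.23  0.41  0.08 -0.   -1.25 -0.27] 0.024014796119843612
```

Call:
apply_moves([
  [0,0,0,0.25,0,0,-1],
  [0,0,0,0.4,0,0,-1],
  [0,0,0,0.4,0,0,-1],
  [0,0,0,0.4,0,0,-1],
  [0,0,0,0.4,0,0,-1],
  [0,0,0,0.4,0,0,-1],
  [0,0,0,0.33,0,0,-1],
  [0,0,0,0.2,0,0,-1],
  [0,0,0,0,0,0.09,-1],
  [0,0,0,0,0,0.09,-1],
])

```text
time_s: 8.35
ee_pos: [0.6398, -0.0822, 0.2118]
tool_rot: [-0.691, 0.723, -0.0, 0.0]
wrist_force: [-0.9, 0.6, 5.0]
opening: 0.024
grasp_force: 61.3
```

Run:
```python
from h import *
from workcell import camera
rail();s=camera('scene');print(blobs(s,(4,150,60),(18,255,255),25))
cv2.imwrite('pics/m1.png',cv2.resize(s['image'][140:320,110:340],None,fx=3.3,fy=3.3,interpolation=cv2.INTER_CUBIC))
```

```text
t 8.35 rail mm [70.7  0.4] z 0.2118 yaw rel deg -89.96 tilt 0.02 F [-0.9  0.6  5. ] q [ 0.12  0.41  0.08  0.   -1.24 -0.17] 0.024047985441893852
[(526, [539.96, 174.56], [521, 149, 39, 49]), (323, [215.15, 234.63], [205, 217, 24, 31]), (43, [243.07, 242.37], [239, 239, 8, 9]), (52, [198.21, 262.75], [194, 258, 9, 10]), (263, [72.91, 313.62], [63, 304, 24, 20])]
```

View pics/m1.png

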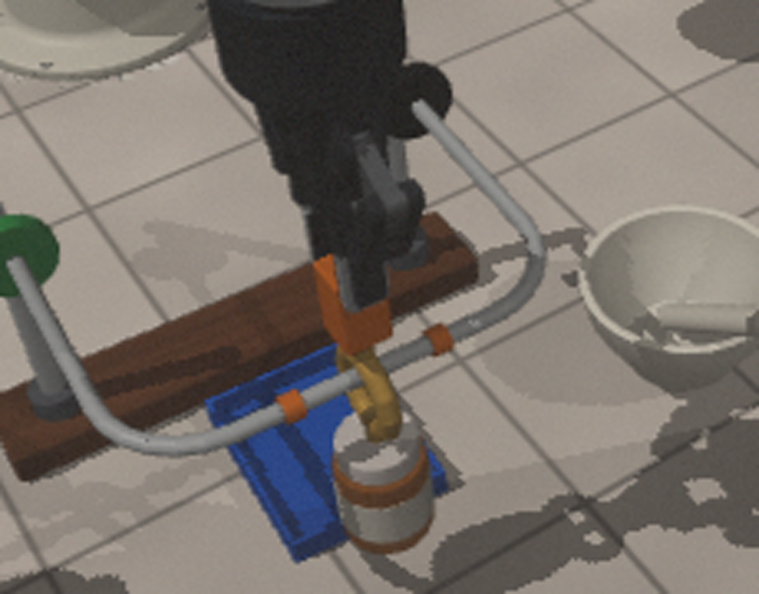

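The picture shows the ring on the rod between the bands (crop 290,405 and 440,338), with the jar upright. Releasing.

Call:
apply_moves([
  [0,0,0,0,0,-0.02,-1],
  [0,0,0,0,0,0,0.1],
  [0,0,0,0,0,0,0.5],
  [0,0,0,0,0,0,1],
  [0,0,0,0,0,0,1],
  [0,0,0,0,0,0,1],
  [0,0,0,0,0,0,1],
  [0,0,0,0,0,0,1],
  [0,0,0,0,0,0,1],
  [0,0,0,0,0,0,1],
])

```text
time_s: 9.4
ee_pos: [0.6397, -0.0823, 0.2123]
tool_rot: [-0.691, 0.723, -0.0, -0.0]
wrist_force: [-0.5, 0.0, -0.2]
opening: 0.085
grasp_force: 0.0
```

```bash
cat >> h.py <<'E'
def still(n=4):
    from workcell import camera
    for i in range(n):
        s=camera('scene');print([b for b in blobs(s,(4,150,60),(18,255,255),60) if 90<b[1][0]<280 and b[1][1]<300])
    return s
E
python3 -c "
from h import *;rail();still()"
```

```text
t 9.4 rail mm [70.6  0.4] z 0.2123 yaw rel deg -89.96 tilt 0.0 F [-0.5  0.  -0.2] q [ 0.12  0.41  0.08  0.   -1.24 -0.17] 0.08503279965387565
[(389, [214.52, 231.93], [206, 216, 23, 32])]
[(389, [214.51, 231.92], [206, 216, 23, 32])]
[(381, [214.56, 231.87], [206, 216, 23, 32])]
[(383, [214.52, 231.96], [206, 216, 23, 33])]
```

Call:
apply_moves([
  [0,0,0,0,0,0,1],
  [0,0,0,0,0,0,1],
  [0,0,0,0,0,0,1],
  [0,0,0,0,0,0,1],
  [0,0,0,0,0,0,1],
  [0,0,0,0,0,0,1],
  [0,0,0,0,0,0,1],
  [0,0,0,0,0,0,1],
  [0,0,0,0,0,0,1],
  [0,0,0,0,0,0,1],
])

```text
time_s: 10.6
ee_pos: [0.6397, -0.0822, 0.2123]
tool_rot: [-0.691, 0.723, 0.0, -0.0]
wrist_force: [0.0, 0.5, 0.1]
opening: 0.0855
grasp_force: 0.0
```

Call:
apply_moves([
  [0,0,0,0,0,0,1],
  [0,0,0,0,0,0,1],
  [0,0,0,0,0,0,1],
  [0,0,0,0,0,0,1],
  [0,0,0,0,0,0,1],
  [0,0,0,0,0,0,1],
  [0,0,0,0,0,0,1],
  [0,0,0,0,0,0,1],
])

```text
time_s: 11.4
ee_pos: [0.6397, -0.0822, 0.2123]
tool_rot: [-0.691, 0.723, 0.0, -0.0]
wrist_force: [-0.0, -0.5, -0.1]
opening: 0.0855
grasp_force: 0.0
```

Run:
```python
from h import *
s=still(2);w=__import__('workcell').camera('wrist')
cv2.imwrite('pics/m2.png',np.hstack([cv2.resize(s['image'][170:300,150:280],(420,420)),cv2.resize(w['image'],(380,420))]))
```

```text
[(383, [214.54, 231.89], [206, 216, 23, 33])]
[(385, [214.58, 232.03], [206, 216, 23, 33])]
```

View pics/m2.png

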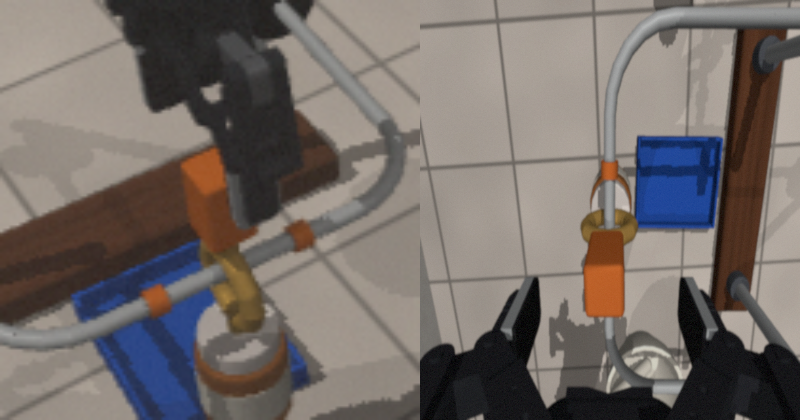

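The jar hangs free and still on the mark, with both pads clear of the block. Taking it again.

Call:
apply_moves([
  [0,0,0,0,0,0,-1],
  [0,0,0,0,0,0,-1],
  [0,0,0,0,0,0,-1],
  [0,0,0,0,0,0,-1],
  [0,0,0,0,0,0,-1],
  [0,0,0,0,0,0,-1],
  [0,0,0,0,0,0,-1],
  [0,0,0,0,0,0,-1],
  [0,0,0,0,0,-0.1,-1],
  [0,0,0,0,0,-0.1,-1],
])

```text
time_s: 12.55
ee_pos: [0.6388, -0.082, 0.2161]
tool_rot: [-0.691, 0.723, 0.001, -0.001]
wrist_force: [0.1, -1.2, -1.6]
opening: 0.0242
grasp_force: 61.1
```

Call:
apply_moves([
  [0,0,0,0.25,0.01,0,-1],
  [0,0,0,0.4,0.01,0,-1],
  [0,0,0,0.4,0,0,-1],
  [0,0,0,0.4,0,0,-1],
  [0,0,0,0.4,0,0,-1],
  [0,0,0,0.4,0,0,-1],
  [0,0,0,0.33,0,0,-1],
  [0,0,0,0.24,0,0,-1],
])

```text
time_s: 13.35
ee_pos: [0.636, -0.1536, 0.2173]
tool_rot: [-0.691, 0.723, 0.0, -0.0]
wrist_force: [0.7, -0.1, -3.2]
opening: 0.0241
grasp_force: 61.1
```

```bash
python3 -c "
from h import *;rail()"
```

```text
t 13.35 rail mm [ 70.1 -71.1] z 0.2173 yaw rel deg -90.0 tilt 0.0 F [ 0.7 -0.1 -3.2] q [ 0.01  0.43  0.11  0.   -1.26 -0.05] 0.02406506365243178
```

Call:
apply_moves([
  [0,0,0.0833,0.25,0.017,0,-1],
  [0,0,0.0833,0.25,0.017,0,-1],
  [0,0,0.0833,0.261,0.017,0,-1],
  [0,0,0.0833,0.261,0.017,0,-1],
  [0,0,0.0833,0.261,0.017,0,-1],
  [0,0,0.0833,0.261,0.017,0,-1],
  [0,0,0.0833,0.261,0.017,0,-1],
])

```text
time_s: 14.05
ee_pos: [0.6148, -0.1912, 0.2172]
tool_rot: [-0.298, 0.955, 0.0, 0.0]
wrist_force: [0.2, 0.3, -1.7]
opening: 0.0243
grasp_force: 61.0
```

Call:
apply_moves([
  [0,0,0.0833,0.261,0.017,0,-1],
  [0,0,0.0833,0.261,0.017,0,-1],
  [0,0,0.0833,0.261,0.017,0,-1],
  [0,0,0.0833,0.261,0.017,0,-1],
  [0,0,0.0833,0.261,0.017,0,-1],
  [0,0,0,0,0,0,-1],
])

```text
time_s: 14.65
ee_pos: [0.5834, -0.2, 0.2176]
tool_rot: [0.022, 1.0, 0.0, -0.0]
wrist_force: [0.5, -0.4, -2.3]
opening: 0.0242
grasp_force: 61.1
```

```bash
python3 -c "
from h import *;rail()"
```

```text
t 14.65 rail mm [  19.6 -119.7] z 0.2176 yaw rel deg 180.08 tilt 0.01 F [ 0.5 -0.4 -2.3] q [-0.07  0.36  0.01 -0.   -1.23 -1.55] 0.024156540148539962
```

Call:
apply_moves([
  [0,0,0,0.25,0,0,-1],
  [0,0,0,0.4,0,0,-1],
  [0,0,0,0.4,0,0,-1],
  [0,0,0,0.4,0,0,-1],
  [0,0,0,0.4,0,0,-1],
  [0,0,0,0.4,0,0,-1],
  [0,0,0,0.4,0,0,-1],
  [0,0,0,0.4,0,0,-1],
  [0,0,0,0.4,0,0,-1],
  [0,0,0,0.4,0,0,-1],
])

```text
time_s: 15.65
ee_pos: [0.487, -0.1956, 0.2174]
tool_rot: [0.022, 1.0, 0.0, 0.0]
wrist_force: [0.0, 0.4, -1.8]
opening: 0.0243
grasp_force: 61.1
```

Call:
apply_moves([
  [0,0,0,0.25,0,0,-1],
  [0,0,0,0.15,0,0.05,-1],
  [0,0,0,0.05,0,0.05,-1],
  [0,0,0,0,0,0.05,-1],
  [0,0,0,0,0,0,-1],
])

```text
time_s: 16.15
ee_pos: [0.4768, -0.1951, 0.2132]
tool_rot: [0.022, 1.0, 0.0, -0.0]
wrist_force: [0.2, 0.2, -2.1]
opening: 0.0243
grasp_force: 61.1
```

Run:
```python
from h import *
rail();s=still(1);w=__import__('workcell').camera('wrist')
cv2.imwrite('pics/e1.png',np.hstack([cv2.resize(s['image'][150:290,60:200],(420,420),interpolation=cv2.INTER_CUBIC),cv2.resize(w['image'],(380,420))]))
```

```text
t 16.15 rail mm [ -87.1 -119.7] z 0.2132 yaw rel deg 180.08 tilt 0.03 F [ 0.2  0.2 -2.1] q [-0.07  0.19 -0.24 -0.   -1.15 -1.54] 0.024313487411577246
[(458, [108.5, 201.39], [97, 186, 24, 31])]
```

View pics/e1.png

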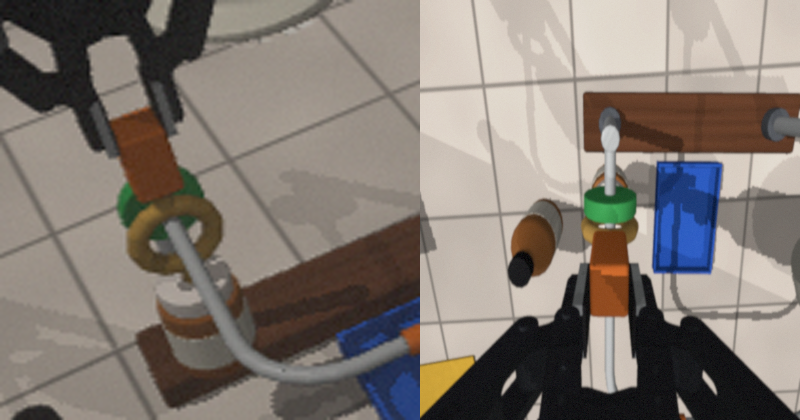

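The ring is a few mm short of the green stop (left half, around 160,200) and the jar is upright. Creeping in until contact.

Call:
apply_moves([
  [0,0,0,0.06,0,0,-1],
  [0,0,0,0.06,0,0,-1],
  [0,0,0,0.04,0,0,-1],
  [0,0,0,0.04,0,0,-1],
  [0,0,0,0,0,0,-1],
])

```text
time_s: 16.75
ee_pos: [0.4715, -0.1949, 0.2136]
tool_rot: [0.022, 1.0, -0.0, 0.0]
wrist_force: [-0.6, 0.0, -2.4]
opening: 0.0239
grasp_force: 61.1
```

Call:
apply_moves([
  [0,0,0,0.03,0,0,-1],
  [0,0,0,0.03,0,0,-1],
  [0,0,0,0,0,0,-1],
])

```text
time_s: 17.05
ee_pos: [0.4701, -0.1949, 0.2136]
tool_rot: [0.022, 1.0, 0.0, -0.0]
wrist_force: [-0.3, -0.2, -1.5]
opening: 0.0242
grasp_force: 61.1
```

Call:
apply_moves([
  [0,0,0,0.03,0,0,-1],
  [0,0,0,0.02,0,0,-1],
  [0,0,0,0,0,0,-1],
])

```text
time_s: 17.35
ee_pos: [0.4694, -0.1949, 0.2136]
tool_rot: [0.022, 1.0, -0.0, 0.001]
wrist_force: [1.0, -0.0, -3.8]
opening: 0.0241
grasp_force: 61.0
```

Call:
apply_moves([
  [0,0,0,0.02,0,0,-1],
  [0,0,0,0.02,0,0,-1],
  [0,0,0,0,0,0,-1],
])

```text
time_s: 17.65
ee_pos: [0.4689, -0.1948, 0.2137]
tool_rot: [0.022, 1.0, -0.0, 0.001]
wrist_force: [4.0, -0.2, -3.4]
opening: 0.024
grasp_force: 60.8
```

Contact at about 4 N. Lowering onto the rod and releasing.

Call:
apply_moves([
  [0,0,0,0,0,0.03,-1],
  [0,0,0,0,0,0.03,-1],
  [0,0,0,0,0,0.02,-1],
  [0,0,0,0,0,0,-1],
])

```text
time_s: 18.05
ee_pos: [0.469, -0.195, 0.2127]
tool_rot: [0.022, 1.0, -0.0, 0.002]
wrist_force: [4.4, 0.2, 2.2]
opening: 0.0239
grasp_force: 61.6
```

Call:
apply_moves([
  [0,0,0,0,0,0,-0.1],
  [0,0,0,0,0,0,0.1],
  [0,0,0,0,0,0,0.5],
  [0,0,0,0,0,0,1],
  [0,0,0,0,0,0,1],
  [0,0,0,0,0,0,1],
  [0,0,0,0,0,0,1],
  [0,0,0,0,0,0,1],
])

```text
time_s: 18.85
ee_pos: [0.4678, -0.1948, 0.2115]
tool_rot: [0.022, 1.0, 0.0, -0.0]
wrist_force: [-0.2, -0.2, 1.1]
opening: 0.0851
grasp_force: 0.0
```

Run:
```python
from h import *
rail();s=still(2)
cv2.imwrite('pics/e2.png',cv2.resize(s['image'][150:290,60:200],(560,560),interpolation=cv2.INTER_CUBIC))
```

```text
t 18.85 rail mm [ -96.1 -119.7] z 0.2115 yaw rel deg 180.07 tilt 0.01 F [-0.2 -0.2  1.1] q [-0.07  0.17 -0.26 -0.   -1.14 -1.54] 0.08507709658930258
[(444, [106.42, 199.19], [94, 185, 25, 31])]
[(446, [106.39, 199.02], [94, 184, 25, 31])]
```

View pics/e2.png

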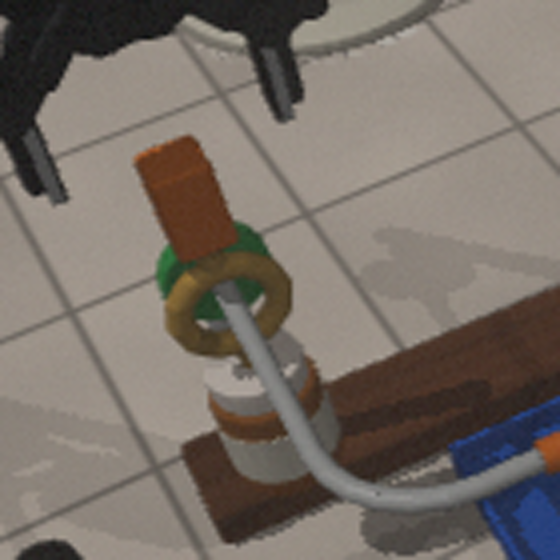

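The fingers are clear and the hanger sits against the green stop, but its lean needs checking. I'll retreat upward first.

Call:
apply_moves([
  [0,0,0,0,0,-0.3,1],
  [0,0,0,0,0,-0.7,1],
  [0,0,0,0,0,-0.9,1],
  [0,0,0,0,0,-0.9,1],
  [0,0,0,0,0,-0.9,1],
  [0,0,0,0,0,-0.5,1],
  [0,0,0,0,0,0,1],
])

```text
time_s: 19.65
ee_pos: [0.4688, -0.195, 0.3187]
tool_rot: [0.022, 1.0, -0.0, 0.002]
wrist_force: [-0.5, -0.5, -0.4]
opening: 0.0853
grasp_force: 0.0
```

Call:
apply_moves([
  [0,0,0,-0.4,-0.9,0,1],
  [0,0,0,-0.4,-0.9,0,1],
  [0,0,0,-0.4,-0.9,0,1],
  [0,0,0,-0.4,-0.9,0,1],
  [0,0,0,-0.4,-0.9,0,1],
  [0,0,0,-0.4,-0.9,0,1],
  [0,0,0,-0.4,-0.9,0,1],
  [0,0,0,-0.4,-0.9,0,1],
  [0,0,0,0,0,0,1],
])

```text
time_s: 20.55
ee_pos: [0.54, -0.3799, 0.313]
tool_rot: [0.023, 1.0, 0.001, -0.002]
wrist_force: [0.8, -0.3, -0.7]
opening: 0.0855
grasp_force: 0.0
```

Run:
```python
from h import *
from workcell import camera
rail();s=still(1);t=camera('top')
print([b for b in blobs(t,(4,150,60),(18,255,255),40) if 200<b[1][0]<400])
H=lambda x,z,y=-.12:[*(P0[:2]+np.array([[np.cos(P0[2]),-np.sin(P0[2])],[np.sin(P0[2]),np.cos(P0[2])]])@[x,y]),z]
A=s['image'][150:290,60:200];B=t['image'][235:315,330:410]
f=lambda c,o,k,X:((proj(c,X)-o+.5)*k-.5).round()
for n,X in dict(top=H(-.094,.254),blk=H(-.094,.209),ring=H(-.094,.169),rb=H(-.094,.141),jar=H(-.094,.064)).items():
    print(n,f(s,[60,150],3,X),f(t,[330,235],4.75,X))
cv2.imwrite('pics/e3.png',np.hstack([cv2.resize(A,(420,420),interpolation=cv2.INTER_CUBIC),cv2.resize(B,(380,380),interpolation=cv2.INTER_CUBIC)[[*range(380)]+[379]*40]]))
```

```text
t 20.55 rail mm [ -15.6 -301.4] z 0.313 yaw rel deg 179.93 tilt 0.28 F [ 0.8 -0.3 -0.7] q [-0.37  0.4   0.31 -0.   -1.48 -1.25] 0.08548092207012316
[(456, [106.13, 199.01], [94, 184, 25, 31])]
[(146, [384.25, 278.28], [375, 273, 16, 12])]
top [129. 116.] [262. 208.]
blk [151. 177.] [235. 205.]
ring [169. 228.] [213. 202.]
rb [182. 261.] [199. 200.]
jar [212. 345.] [163. 196.]
```

View pics/e3.png

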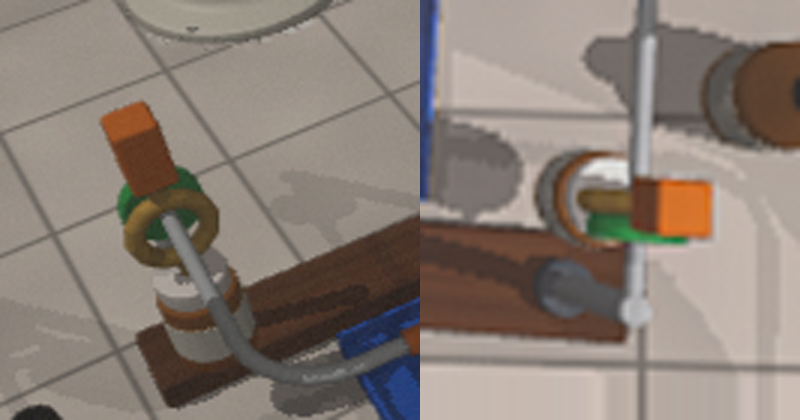

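The jar is upright: block and jar line up with the projected vertical at (129,116) to (212,345). It sits at the stop. One numeric check of the gap, then hand in.

Run:
```python
from h import *
from workcell import camera
t=camera('top');c,n=np.cos(P0[2]),np.sin(P0[2])
for b in blobs(t,(5,170,120),(16,255,255),40):
    if 200<b[1][0]<400: q=onz(t,b[1],.254)[:2]-P0[:2];print(b,'block rail',(np.array([[c,n],[-n,c]])@q*1e3).round(1))
still(2)
g=cv2.resize(t['image'][262:290,355:400],None,fx=16,fy=16,interpolation=cv2.INTER_NEAREST);cv2.imwrite('pics/e4.png',g)
```

```text
(127, [384.91, 278.46], [380, 273, 11, 12]) block rail [ -94.1 -120.2]
[(455, [106.14, 198.95], [94, 184, 25, 31])]
[(458, [106.15, 198.97], [94, 184, 25, 31])]
```

View pics/e4.png

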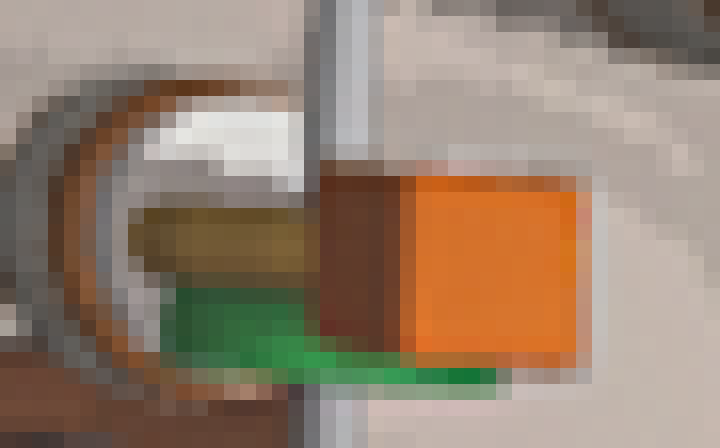

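The block is at rail x = -94.1 mm, where -94 is the target. The ring visibly touches the green disc and nothing is moving.

```bash
python3 -c "
from workcell import close_job;print(close_job())"
```

```text
the job is handed in; nothing more can be done
None
```

The jar hung free and still at the check mark for about two seconds, then went round the second corner and now hangs upright and still against the green end stop, with the arm clear; the job is handed in at about 21 s of the 58 s allowed.

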